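# Nip the hearing aid case in the one-hand clamp

### The job

A patient with one good hand needs the hearing aid case held fast: it stands between the open jaws of the one-hand bar clamp that lies on its side on the bedside shelf. If the lid of the case is standing up, shut it first; then, working the clamp by its trigger only, pump it until both jaw pads press on the case and hold it firmly, but gently enough not to crush it. Finish still holding the clamp with the trigger squeezed, the case left flat on the shelf with its lid shut, and leave the cup, the battery tray and the spoon rest where they are.

Things in the scene. Friction and masses are not known exactly. Their poses are not given: they have to be found in the camera images.
- clamp: One-hand bar clamp, black plastic, lying loose on its side, 0.7 kg, 32 mm thick. Origin on the shelf under the bar, in the housing; z up, x along the bar to the front (sliding) jaw, y to the jaw side. mm: housing x -36 to 28, y -22 to 24; rear jaw x -24 to 0, y to 82; pistol grip x -31.4 to -11.4, y -20 to -120, z 1 to 31; the trigger is on the grip's +x side
- grip (a point): Point of the clamp at x 0, y -60, z 16 mm, midway between the outer faces of grip and released trigger (64 mm apart). A gripper from above closing along the clamp's x here takes the grip in one finger, the trigger in the other; fully squeezed they measure 35 mm over all. As both fingers close, the loose clamp slides up to 14 mm along x
- trigger (a joint): Trigger angle, rad: 0 released, 0.36 squeezed to the grip; a spring returns it (3 to 5 N). Pinned at clamp x 10, y 18 mm; lever z 4 to 28 mm, ends at y -86, finger bulge 79 mm from the pin. A full squeeze draws the bar about 6 mm (the first 0 to 11, the last less as the jaws press); let it out fully between squeezes (fingers 66 mm or wider) to catch the next tooth
- bar (a joint): How far the bar is drawn in, m: 0 to 0.06, starts at 0.010 to 0.022; the pad faces are 124 mm minus this apart, so both meet the case at 0.034. The free bar takes 11 to 21 N at the trigger, most at the end of the stroke. With the jaws on the case a 20 N squeeze gives 5 to 20 N between them, 25 N 18 to 28, 30 N 23 to 34; 40 N crushes it. Trigger let out, a brake keeps about 3 N
- front_jaw: Front jaw and toothed steel bar, one piece; origin on the bar's centre line 16 mm up, at the clamp's origin when joint bar is 0, same axes. Bar x -75 to 168, 18 mm wide, 6 thick; jaw arm x 146 to 168, y -13 to 82, 30 mm high. Only the trigger is to move it: do not push or pull it with fingers or arm
- front_pad: Rubber pad on the front jaw, 34 mm wide, 26 mm high; origin: middle of its face, which meets the case. It gives 1 mm for each 5 N
- rear_pad: Rubber pad on the rear jaw, 34 x 26 mm, 10 mm thick, at clamp y 43 to 77; origin: middle of its back, its face is 10 mm to +x. It does not give
- case: Blue plastic hearing aid case, 90 mm long (y, along the bar), 62 wide (x), tub 32 mm high, about 0.25 kg, loose between the jaws, up to 0.07 rad off square. Origin: centre of its underside. x points away from the bar; the lid is hinged on that far long side. 10 to 30 N at the pads holds it firmly; over 40 N crushes it
- lid (a joint): Lid angle, rad: 0 shut, 1.8 standing open. Loose hinge: let go below 1.4 rad it drops shut, above that it falls back to 1.8. In either start it has come to rest within the first second
- lid_hinge (a point): Middle of the hinge line on the case's far long side (case x +31 mm), 32 mm above the shelf
- lid_edge (a point): Middle of the lid's free edge on its outer face, 62 mm from the hinge; 41.5 mm above the shelf when shut. Standing open it is about 90 mm up and 23 mm beyond the hinge
- cup: White ceramic cup, 76 mm across, 80 mm high, standing on a silicone mat; leave alone. Origin: centre of its underside
- battery_tray: White plastic battery tray, 80 x 110 x 18 mm, loose; leave alone. Origin: centre of its underside
- spoon_rest: Steel spoon rest, dish 84 mm across, 12 mm high, with a short tab; leave alone. Origin: centre of its underside
There are look-alikes about, which are no part of the job. Of the things like the case, leave any that is brown or orange; of the rest the larger one is meant.

How it is judged:
By the outcome, as a careful person would: the job done as asked, in the order asked, and still so for the second after the job is handed in, while the arm keeps its last pose, push and grip.
It also fails if it takes over 61 s, if anything falls off the work surface, if the arm or the gripper's body presses on something with over 40 N, if the wrist force passes 120 N, or if a joint passes its speed limit or range.

### The arm

A 6-joint arm with a two-finger parallel gripper is mounted at the origin on the work surface. World frame = base frame: x ahead of the robot, y to its left, z up, the work surface at z = 0. Lengths are in m, angles in rad, forces in N, time in s.
With the tool pointing down it reaches from about 0.275 to 1 m from the base axis. Payload 8.4 kg.
Tool frame: the origin (TCP) lies midway between the tips of the shut fingers; the grasp point (between the pads) lies bot.grip_point_offset behind it (bot.grip_point_offset is the distance from the TCP to the grasp point, in m); z points along the fingers, y is the line along which they close (so a half turn about z gives the same grasp; the last joint's range is limited). The gripper opens to 85 mm and grips with 20 to 120 N. Pads are 22 mm wide; open, the fingers measure 114 mm over their backs; the gripper's body (76 mm by 85 mm) begins 54 mm behind the grasp point. The pads swing forward as they close: fully open they stand 13 mm farther back than shut.
Start: joints at [-1.296, 0.353, 1.633, -0, 1.155, -0.002], TCP at [0.171, -0.601, 0.208] pointing down, gripper open.
Joint ranges: [-2.63, 2.63], [-0.92, 2.1], [0.06, 2.66], [-1.3, 4.44], [0, 2.69], [-3.02, 3.02]. Speed limits (rad/s): [2.22, 2.22, 2.79, 3.14, 3.14, 3.14].

### API

Orientations are given as a unit quaternion [x, y, z, w].
In Python, from bench import bot, kin, status, optics gives the robot as it stands. Calls block until the motion is done:
- bot.movep(position, orientation): joint-space move of the TCP to a pose.
- bot.movel(position, rotation=None, max_speed=0.15, contact_N=None): straight line of the TCP; rotation=None keeps the orientation; max_speed is the mean speed in m/s. With contact_N (N) it stops when the force on the tool has changed by that much, and returns True; else False.
- bot.move_joints(angles): joint-space move.
- bot.set_gripper(opening, effort=None): finger opening in m; effort is the grip in N (None keeps the last); returns when the fingers have stopped.
- bot.hold(seconds).
- kin.ik(position, orientation): joint angles nearest the present ones, or None.
- status.observe(): the state.
- optics.camera(name): name is "side" or "top"; returns a dict with "pixels" (480x640x3 uint8, red, green, blue), "depth" (480x640 float32, m along the optical axis (not along the pixel's ray), 0 where there is no reading), "fovy" (degrees; the focal length in pixels is half the picture's height over the tangent of half this angle, whatever the lens; pixels are square), "cx", "cy" (the principal point, pixels), "k1" (the pictures are not rectified: a ray, as slopes to the right and down, at radius r is drawn at 1 + k1 r^2 times it, then the intrinsics apply), "eye" and "rotation" of the camera in the world. Camera axes: x right, y down, z forward; pixel columns grow to the right and rows downward; lengths in m; the calibration is good to about 2 mm. A picture is of the moment at which its call begins.
A pose or a line that the arm cannot do raises bot.IKError and nothing moves.
- bot.sign_off(): hands the job in; it is judged then, once.
The state is a dict: "t": time; "joint_positions": joint angles; "joint_vel": joint speeds; "joint_torque": joint torques, N m; "ee_pos": TCP position; "ee_rot": TCP orientation; "ft_force": force on the tool from outside, world axes, zero at the start; "torque": the same for the moment, N m; "width": finger opening in m; "gripper_force": force on a finger pad.
Only numpy, scipy, OpenCV 4.12 (cv2) and the standard library are available. Lean on these libraries where they do the work, as an engineer would, in place of code of your own. Each camera call takes 0.05 s, during which the arm holds its last target. There are 200 camera calls.

## Working session

There is one attempt and no reset: what is moved stays moved. The work goes in short steps, each a Python script; the robot and the scene stay as the last script left them, time stands still between calls to the robot, and variables do not carry over. Pictures are saved under pics/ and viewed, at most 10 in all, crops included, and the job is handed in when it is done.

```bash
ls; mkdir -p pics; cat > h.py <<'E'
import numpy as np, cv2
from bench import bot, kin, status, optics
def cam(n):
    c=optics.camera(n); 
    f=240/np.tan(np.radians(c["fovy"])/2)
    K=np.array([[f,0,c["cx"]],[0,f,c["cy"]],[0,0,1.]])
    v,u=np.mgrid[0:480,0:640]
    p=np.stack([u.ravel(),v.ravel()],1).astype(float).reshape(-1,1,2)
    s=cv2.undistortPoints(p,K,np.array([c["k1"],0,0,0.])).reshape(480,640,2)
    d=c["depth"][...,None]
    P=np.concatenate([s*d,d],2)@np.array(c["rotation"]).T+np.array(c["eye"])
    P[c["depth"]==0]=np.nan
    return c["pixels"],P,c
def save(n,im,s=1):
    cv2.imwrite("pics/"+n,cv2.resize(im[...,::-1],None,fx=s,fy=s,interpolation=cv2.INTER_CUBIC))
E
python3 - <<'E'
from h import *
for n in("top","side"):
    im,P,c=cam(n); save(n+"0.png",im); np.savez(n+"0.npz",im=im,P=P)
    print(n,c["eye"],np.round(c["rotation"],2).tolist(),c["fovy"],c["k1"])
print(bot.grip_point_offset,status.observe())
E
```

```text
picsTraceback (most recent call last):
  File "<stdin>", line 3, in <module>
  File "h.py", line 11, in cam
    P=np.concatenate([s*d,d],2)@np.array(c["rotation"]).T+np.array(c["eye"])
      ~~~~~~~~~~~~~~~~~~~~~~~~~^~~~~~~~~~~~~~~~~~~~~~~~~~
ValueError: matmul: Input operand 1 has a mismatch in its core dimension 0, with gufunc signature (n?,k),(k,m?)->(n?,m?) (size 4 is different from 3)
```

Rotation is a quaternion.

```bash
sed -i 's/np.array(c\["rotation"\]).T/R.from_quat(c["rotation"]).as_matrix().T/; 1a from scipy.spatial.transform import Rotation as R' h.py
python3 - <<'E'
from h import *
for n in("top","side"):
    im,P,c=cam(n); save(n+"0.png",im); np.savez(n+"0.npz",im=im,P=P)
    print(n,c["eye"],np.round(c["rotation"],2).tolist(),c["fovy"],c["k1"])
print(bot.grip_point_offset,status.observe())
E
```

```text
top [ 0.42088085 -0.00863227  1.19753893] [-0.7, 0.71, -0.03, 0.04] 53.93643014341642 0.034791336738405294
side [-0.02876096  0.92350706  1.02955135] [-0.24, 0.88, -0.39, 0.12] 43.17228537308687 -0.15095533852188373
0.0187 {'t': 0.15, 'joint_positions': array([-1.29643351e+00,  3.53532356e-01,  1.63396674e+00, -3.67522983e-05,
        1.15519569e+00, -2.40416688e-03]), 'joint_vel': array([-2.35696346e-05, -2.38663338e-03, -3.18309906e-03, -1.32026353e-04,
       -1.69197548e-03, -4.43518426e-04]), 'joint_torque': array([ 1.34780152e-03, -6.05637574e+01, -3.42338347e+01,  1.12089954e-04,
        6.10593401e-03, -4.14514102e-05]), 'ee_pos': array([ 0.17065865, -0.60084076,  0.20770564]), 'ee_rot': array([ 9.90439100e-01,  1.37949577e-01, -9.13552616e-05, -5.43699003e-04]), 'ft_force': array([-0.26664815,  1.35096168, -0.04972857]), 'torque': array([-0.00777517, -0.03025729,  0.0078359 ]), 'gripper_force': 0.0, 'width': 0.0852436597812196}
```

View pics/top0.png

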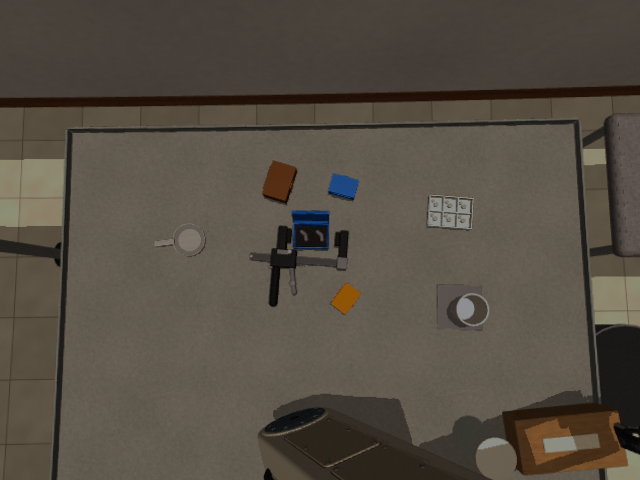

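View pics/side0.png

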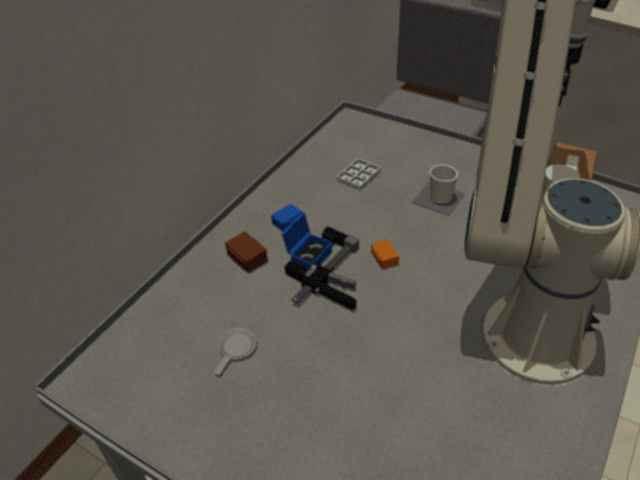

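The candidates are an open blue case between the jaws (311,232), a smaller blue box (343,187), a brown box (280,182) and an orange box (346,298). By the description it is the larger blue one at (311,232), with its lid standing open. I'll check it in a crop and measure.

```bash
python3 - <<'E'
from h import *
d=np.load("top0.npz"); im,P=d["im"],d["P"]
save("crop0.png",im[195:315,235:365],5)
z=P[...,2]; hsv=cv2.cvtColor(im,cv2.COLOR_RGB2HSV)
roi=np.zeros(z.shape,bool); roi[195:315,240:365]=1
def rect(m,n):
    q=P[m][:,:2].astype(np.float32); r=cv2.minAreaRect(q*1000); print(n,len(q),np.round(r[0],1),np.round(r[1],1),round(r[2],1),"z",np.round(np.nanpercentile(P[m][:,2],[5,50,95]),3))
blue=(hsv[...,0]>100)&(hsv[...,0]<130)&(hsv[...,1]>120)&roi
rect(blue&(z>.026)&(z<.04),"tub rim"); rect(blue&(z>.05),"lid")
sat=hsv[...,1]; V=hsv[...,2]
dark=(V<45)&roi&(z>.022)&(z<.045); rect(dark,"dark")
# heights map rows
for v in range(218,308,6): print(v,[(u,int(round(z[v,u]*1000)),int(V[v,u])) for u in range(246,354,6)if z[v,u]>.008])
for (u,v) in [(252,257),(342,263),(275,300),(293,290),(342,233),(282,230),(284,259)]: print((u,v),np.round(P[v,u],4))
q=P[200,311];print(q)
E
```

```text
tub rim 293 [579.6  -3.9] [101.6 212.3] 27.5 z [0.027 0.033 0.038]
lid 261 [603.4  26.6] [86.3 14.8] 88.8 z [0.055 0.073 0.095]
dark 1256 [529.7  35. ] [276.5 205.4] 2.6 z [0.025 0.03  0.034]
218 [(294, 42, 44), (300, 46, 46), (306, 46, 48), (312, 47, 47), (318, 44, 47), (324, 47, 47)]
224 [(294, 24, 71), (306, 27, 64), (312, 26, 75), (318, 36, 85), (324, 32, 97)]
230 [(282, 28, 22), (288, 29, 20), (294, 13, 88), (300, 22, 56), (306, 16, 19), (312, 13, 19), (318, 20, 48), (324, 14, 21), (342, 27, 51)]
236 [(282, 28, 22), (288, 30, 20), (300, 14, 20), (306, 18, 75), (312, 15, 19), (318, 14, 20), (324, 16, 19), (336, 31, 19), (342, 30, 23)]
242 [(282, 29, 24), (300, 16, 20), (306, 21, 21), (312, 16, 19), (318, 15, 22), (324, 18, 19), (336, 30, 19), (342, 31, 23)]
248 [(276, 33, 28), (282, 28, 23), (294, 13, 56), (300, 12, 81), (306, 22, 71), (312, 21, 64), (318, 23, 67), (324, 27, 58), (342, 27, 23)]
254 [(252, 17, 63), (258, 16, 60), (264, 17, 58), (270, 18, 63), (276, 36, 24), (282, 34, 42), (288, 33, 37), (294, 31, 23), (342, 33, 24)]
260 [(264, 17, 54), (270, 29, 38), (276, 31, 24)
[... 251 characters left out ...]
 23, 35), (342, 32, 94)]
272 [(276, 26, 17), (294, 15, 45)]
278 [(270, 26, 62), (276, 27, 15), (294, 25, 62)]
284 [(270, 23, 41), (276, 31, 13), (294, 29, 88), (348, 29, 137)]
290 [(270, 30, 21), (276, 29, 10), (294, 31, 84), (342, 28, 143), (348, 29, 143)]
296 [(270, 32, 13), (276, 25, 8), (336, 32, 131), (342, 34, 142), (348, 29, 143)]
302 [(270, 28, 15), (276, 26, 3), (336, 31, 142), (342, 29, 143), (348, 30, 142)]
(252, 257) [0.5076 0.1754 0.0187]
(342, 263) [ 0.4889 -0.0496  0.0327]
(275, 300) [0.4    0.1167 0.0289]
(293, 290) [0.4239 0.0721 0.0298]
(342, 233) [ 0.5637 -0.0509  0.0311]
(282, 230) [0.5737 0.0989 0.0276]
(284, 259) [0.5008 0.094  0.0302]
[0.65391674 0.02626354 0.00139405]
```

View pics/crop0.png

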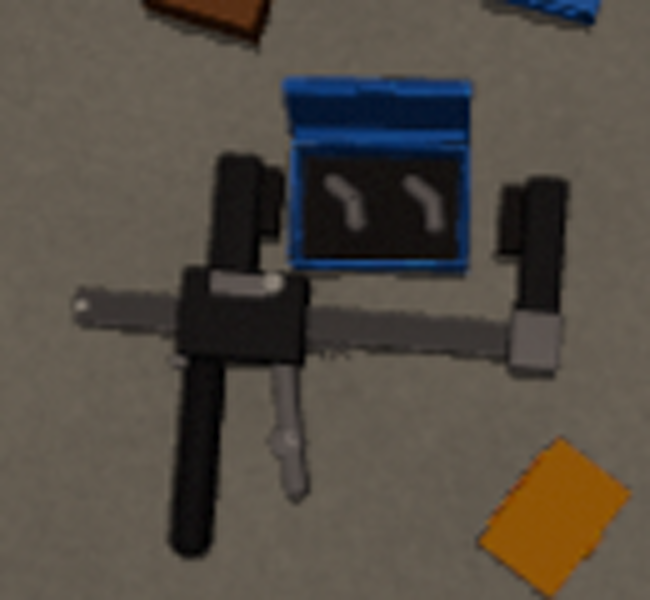

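The crop confirms the choice. The case at crop (380,200) is blue, its lid stands open on the far side (free edge at crop y≈80), and it sits between the pads. The black grip runs to crop (190,550) and the grey trigger to (295,495). Next I compute the poses by intersecting rays with known heights.

```bash
cat >> h.py <<'E'
def toplane(P,eye,z): return P[...,:2]*0+eye[:2]+(P[...,:2]-eye[:2])*((z-eye[2])/(P[...,2]-eye[2]))[...,None]
def quat(ydir):  # tool down, closing along ydir
    y=np.array([ydir[0],ydir[1],0])/np.hypot(*ydir[:2]); z=np.array([0,0,-1.]); return R.from_matrix(np.stack([np.cross(y,z),y,z],1)).as_quat()
E
python3 - <<'E'
from h import *
d=np.load("top0.npz"); im,P=d["im"],d["P"]; eye=np.array([.42088085,-.00863227,1.19753893])
def at(cu,cv_,z):
    u=235+(cu+.5)/5-.5; v=195+(cv_+.5)/5-.5
    m=np.stack([cv2.remap(np.float32(toplane(P,eye,z)[...,k]),np.float32([[u]]),np.float32([[v]]),1)[0,0] for k in(0,1)]); return m
V=im.max(2).astype(int); z=P[...,2]
m=np.zeros(z.shape,bool); m[248:272,298:335]=1; m[248:266,254:268]=1
m&=(z>.01)&(z<.026)&(V>45)&(V<75)
q=toplane(P,eye,.019)[m]; vx=cv2.fitLine(q.astype(np.float32),cv2.DIST_HUBER,0,.001,.001).ravel()
dx=vx[:2]; dx=dx if dx[1]<0 else -dx; dy=np.array([-dx[1],dx[0]])
print("bar dir",dx,"pt",vx[2:],m.sum(),"yaw",np.arctan2(dx[1],dx[0]))
h=at(242.5,315,.032); o=h+dx*.004; o=vx[2:]+dx*((o-vx[2:])@dx)
loc=lambda p:np.round(((p-o)@dx*1e3,(p-o)@dy*1e3),1)
print("origin",o,"housing c",loc(h))
for n,a in dict(gripL=(178,450,.031),gripR=(218,450,.031),gripend=(190,557,.031),trigR=(302,450,.028),trigend=(296,503,.028),rearjawL=(213,210,.032),rearjawtop=(240,155,.032),frontR=(563,230,.031),fronttop=(545,178,.031),caseBL=(290,270,.032),caseBR=(467,270,.032),hingeL=(290,143,.032),hingeR=(468,145,.032),lidL=(284,78,.09),lidR=(471,78,.09)).items():
    p=at(*a); print(n,np.round(p,4),loc(p))
print("grip pt",o-dy*.06)
E
```

```text
bar dir [-0.09434875 -0.9955392 ] pt [0.504433   0.10429345] 379 yaw -1.6652856
origin [0.5032781  0.09210716] housing c [-4.   0.5]
gripL [0.4379 0.1283] [-29.8 -68.5]
gripR [0.4376 0.1085] [-10.1 -66.9]
gripend [0.3854 0.1224] [ -19.  -120.2]
trigR [0.4372 0.0672] [ 31.  -63.4]
trigend [0.4112 0.0703] [ 30.4 -89.6]
rearjawL [0.5568 0.1105] [-23.4  51.5]
rearjawtop [0.5842 0.0969] [-12.5  80.1]
frontR [ 0.5446 -0.0635] [151.   55.8]
fronttop [ 0.5707 -0.055 ] [140.1  81. ]
caseBL [0.5263 0.0723] [17.5 24.8]
caseBR [ 0.5251 -0.0156] [105.1  31.9]
hingeL [0.59   0.0719] [11.9 88.2]
hingeR [ 0.5877 -0.0169] [100.5  94.3]
lidL [0.6128 0.0705] [ 11.1 111. ]
lidR [ 0.6115 -0.0184] [ 99.8 118.2]
grip pt [0.44354573 0.09776808]
```

```bash
python3 - <<'E'
from h import *
q=quat([0.01,-1]); q2=quat([-.01,1])
def best(p):
    s=[(np.abs(kin.ik(p,k)-status.observe()["joint_positions"]).max(),tuple(k)) for k in(q,q2) if kin.ik(p,k) is not None]; print(s); return np.array(min(s)[1])
k=best([.665,.026,.17])
bot.set_gripper(0.0,30)
bot.movep([.665,.026,.17],k)
print(bot.movel([.665,.026,.064],contact_N=15))
print(bot.movel([.575,.026,.064],max_speed=.07,contact_N=12), status.observe()["ee_pos"],status.observe()["ft_force"])
bot.movel([.575,.026,.17])
bot.set_gripper(.085)
print(status.observe()["t"])
bot.movep([.4435,.0978,.15],k)
im,P,c=cam("side"); save("side1.png",im[180:340,200:440],3)
im,P,c=cam("top"); np.savez("top1.npz",im=im,P=P); print(np.nanmedian(P[225:240,302:320,2]), status.observe()["t"])
E
```

```text
[(np.float64(1.6000247485993297), (np.float64(0.9999875008593077), np.float64(0.004999812512108462), np.float64(0.0), np.float64(0.0))), (np.float64(1.5415679049904631), (np.float64(-0.004999812512108462), np.float64(0.9999875008593077), np.float64(0.0), np.float64(0.0)))]
False
False [0.57545881 0.02601265 0.06400517] [ 0.10668988  0.24278464 -0.06271679]
7.6667
0.041162110961762255 8.4167
```

View pics/side1.png

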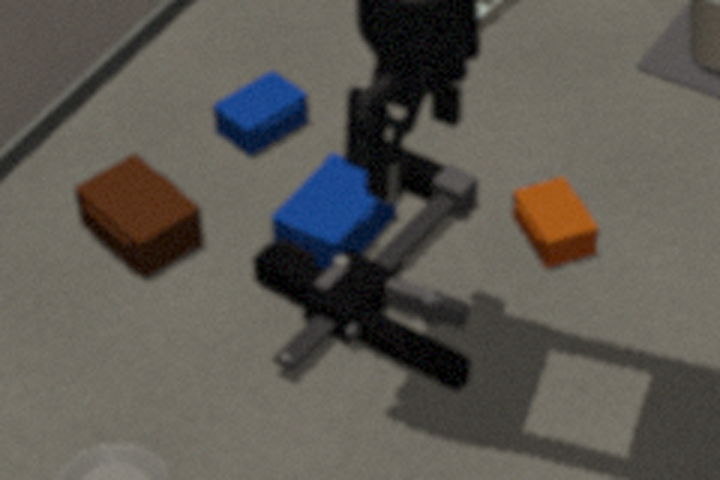

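Lid is shut: flat blue top at crop (330,205), 41 mm high. Next, grip and squeeze once.

```bash
cat >> h.py <<'E'
dx=np.array([-0.09434875,-0.9955392]); dy=np.array([-dx[1],dx[0]]); G=np.array([.44354573,.09776808])
def at(s,z=.001): return [*(G+dx*s),z]
def say(*a):
    o=status.observe(); print(*a,"t",round(o["t"],2),"w",round(o["width"]*1e3,1),"gf",round(o["gripper_force"],1),"ft",np.round(o["ft_force"],1),"p",np.round(o["ee_pos"],4))
E
python3 - <<'E'
from h import *
o=status.observe()
ks=[quat(dx),quat(-dx)]
k=min(ks,key=lambda k:np.abs(kin.ik(at(-.003,.15),k)-o["joint_positions"]).max()); np.save("k.npy",k)
bot.movep(at(-.003,.12),k)
print(bot.movel(at(-.003),contact_N=10)); say("down")
bot.set_gripper(.055,25); say("touch")
bot.set_gripper(.02,25); say("sq1"); bot.hold(.3); say()
im,P,c=cam("top"); np.savez("top2.npz",im=im,P=P); save("top2.png",im[195:315,235:365],5)
E
```

```text
False
down t 9.61 w 84.9 gf 0.0 ft [-0.5 -0.4 -0.5] p [0.4446 0.1009 0.0018]
touch t 10.02 w 55.2 gf 1.7 ft [0.1 3.2 2.2] p [0.4444 0.1011 0.0015]
sq1 t 10.59 w 31.8 gf 26.1 ft [-9.3 28.  37. ] p [0.4464 0.1042 0.0036]
t 10.89 w 31.7 gf 26.1 ft [-9.5 27.5 36.3] p [0.4464 0.1042 0.0036]
```

View pics/top2.png

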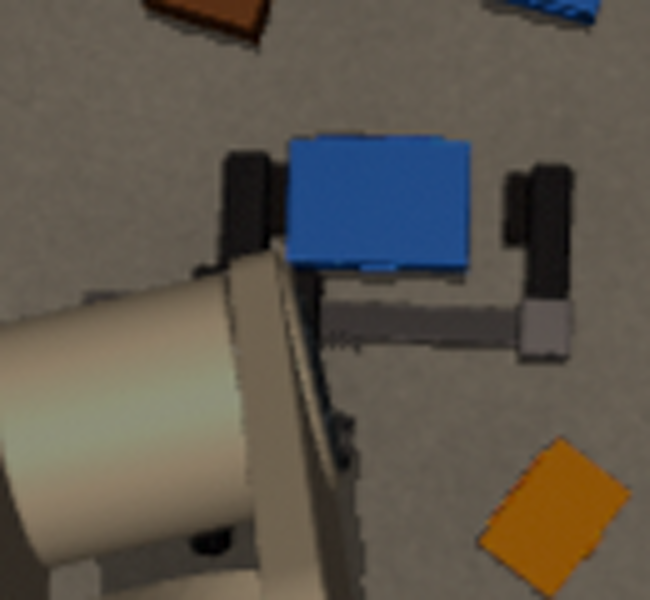

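The squeeze drew the bar a little. The 36 N wrist load comes from the pads swinging down and from sliding the clamp, so I'll pump with height and lateral compensation that keeps the grip face still.

```bash
cat >> h.py <<'E'
r=lambda w:.076*(1-np.sqrt(1-(w/.152)**2))
def go(g,w,v=.08): bot.movel(at(g+w/2,.0045-r(w)),max_speed=v)
W=lambda:status.observe()["width"]
def pump(g):
    bot.set_gripper(.070,25); go(g-.001,.070); say("rel")
    for w in(.062,.056,.050,.044,.039,.02):
        bot.set_gripper(w,25); go(g,W())
    bot.hold(.2); say("sq")
E
python3 - <<'E'
from h import *
g=-.0226
go(g,W()); say("relief")
pump(g)
E
```

```text
relief t 11.19 w 20.4 gf 9.8 ft [-1.2 12.1 13.4] p [0.4459 0.1064 0.0041]
rel t 12.12 w 70.0 gf 0.2 ft [-0.7 -0.4  0.1] p [ 0.442   0.0857 -0.0043]
sq t 15.22 w 32.2 gf 26.0 ft [ 0.4 -0.1 -3.2] p [0.4441 0.104  0.0026]
```

```bash
python3 - <<'E'
from h import *
im,P,c=cam("top"); a=cv2.resize(im[195:315,250:360],None,fx=3.6,fy=3.6,interpolation=2)
im2,P2,c=cam("side"); b=cv2.resize(im2[205:325,255:365],None,fx=3.6,fy=3.6,interpolation=2)
save("v3.png",np.hstack([a,b]))
E
```

```text
(no output)
```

View pics/v3.png

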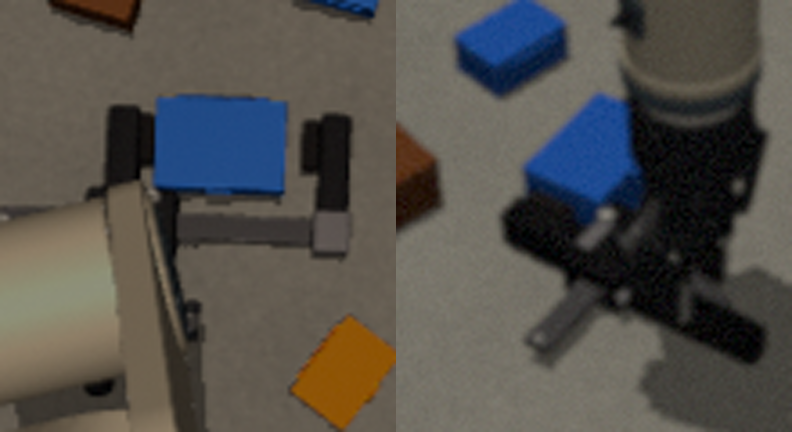

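Left view: the gap from case to front pad has shrunk from about 18 mm to 11 mm, so the pump works. Width 32 rather than 35 suggests the clamp has yawed slightly, so I'll re-measure the bar line before continuing.

```bash
cat >> h.py <<'E'
def bar():
    im,P,c=cam("top"); V=im.max(2).astype(int); z=P[...,2]
    m=np.zeros(z.shape,bool); m[248:272,302:332]=1
    m&=(z>.008)&(z<.028)&(V>42)&(V<78)&(np.ptp(im.astype(int),axis=2)<18)
    q=toplane(P,np.array(c["eye"]),.019)[m]; q=q[np.abs(q[:,0]-np.median(q[:,0]))<.013]
    v=cv2.fitLine(q.astype(np.float32),cv2.DIST_HUBER,0,.001,.001).ravel(); d=v[:2]*(-1 if v[1]>0 else 1)
    n=np.array([-d[1],d[0]]); p=status.observe()["ee_pos"][:2]
    print("bar",d,len(q),"tool y rel bar mm",(p-v[2:])@n*1e3,"yaw vs dx",np.arctan2(d[1],d[0])-np.arctan2(dx[1],dx[0]))
E
python3 - <<'E'
from h import *
bar()
E
```

```text
bar [-0.03896259 -0.9992407 ] 220 tool y rel bar mm -62.35848859243018 yaw vs dx 0.05551687007670125
```

```bash
cat >> h.py <<'E'
s0=-.0226+.0322/2; G=G+dx*s0
dx=np.array([-0.0390,-0.99924]); G=G-dx*s0
def go(g,w,v=.08): bot.movel(at(g+w/2,.0045-r(w)),quat(dx) if abs(quat(dx)@np.load("k.npy"))>.9 else quat(-dx),max_speed=v)
E
python3 - <<'E'
from h import *
g=-.0226
pump(g); bar()
pump(g); bar()
im,P,c=cam("top"); a=cv2.resize(im[195:315,250:360],None,fx=3.6,fy=3.6,interpolation=2)
im2,P2,c=cam("side"); b=cv2.resize(im2[205:325,255:365],None,fx=3.6,fy=3.6,interpolation=2)
save("v4.png",np.hstack([a,b]))
E
```

```text
rel t 16.21 w 70.0 gf 0.0 ft [-0.5 -0.6  0.1] p [ 0.4434  0.0862 -0.004 ]
sq t 19.34 w 32.9 gf 25.9 ft [-0.5  0.5 -2.5] p [0.4441 0.1039 0.0026]
bar [-0.03737731 -0.9993012 ] 210 tool y rel bar mm -64.86577657444276 yaw vs dx 0.0016238782232140814
rel t 20.23 w 69.9 gf 0.0 ft [-0.1 -0.7  1. ] p [ 0.4431  0.0857 -0.0043]
sq t 23.38 w 30.9 gf 33.0 ft [0.5 0.6 1.4] p [0.4447 0.1043 0.0029]
bar [-0.06219681 -0.9980639 ] 210 tool y rel bar mm -68.44139141065052 yaw vs dx -0.023227086322989532
```

View pics/v4.png

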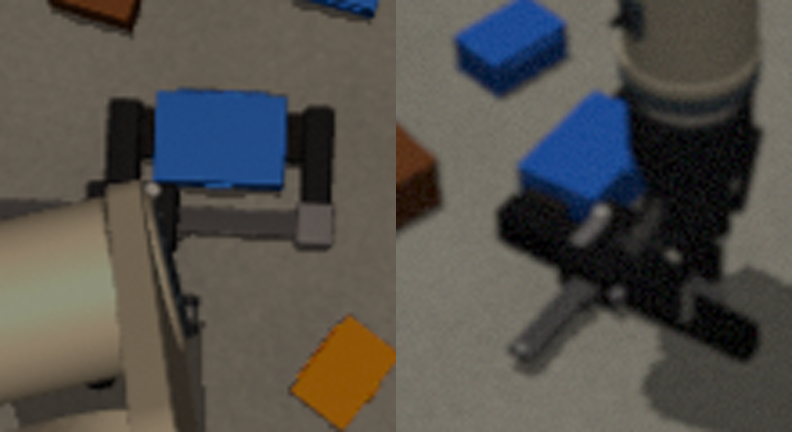

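The front pad now reaches the case at (287,135). The trigger still seems to bottom out, so I pump again, restoring the tool to y=-61 on the clamp.

```bash
cat >> h.py <<'E'
G=G+dy*.007
E
python3 - <<'E'
from h import *
g=-.0226
pump(g); bar(); bot.hold(.3); say()
im,P,c=cam("top"); a=cv2.resize(im[195:315,250:360],None,fx=3.6,fy=3.6,interpolation=2)
im2,P2,c=cam("side"); b=cv2.resize(im2[205:325,255:365],None,fx=3.6,fy=3.6,interpolation=2)
save("v5.png",np.hstack([a,b]))
E
```

```text
rel t 24.39 w 69.7 gf 0.0 ft [ 0.2  0.3 -0.1] p [ 0.4504  0.0851 -0.0042]
sq t 27.57 w 33.3 gf 25.4 ft [ 2.  -0.8 -4.9] p [0.4511 0.103  0.0025]
bar [-0.03864537 -0.999253  ] 197 tool y rel bar mm -63.11592227909735 yaw vs dx 0.00035489533594601497
t 27.92 w 33.3 gf 25.2 ft [ 1.5 -1.8 -5. ] p [0.4512 0.103  0.0027]
```

View pics/v5.png

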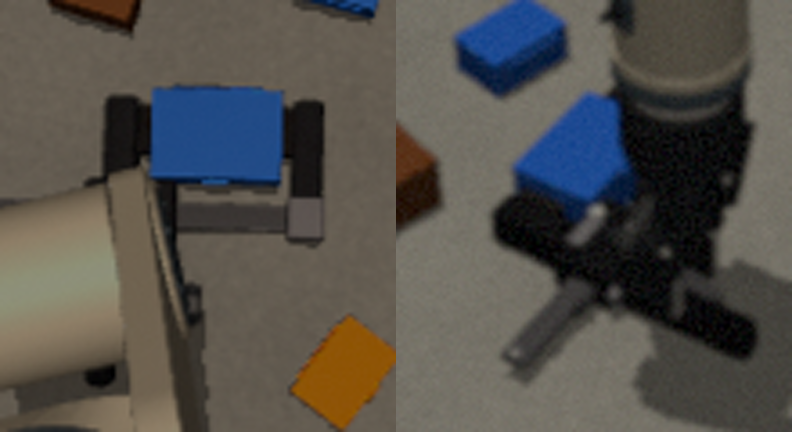

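Both pads appear to be on the case now, at (150,135) and (285,135). The width is still at the bottom of the stroke, so I pump again and watch for a stall.

```bash
cat >> h.py <<'E'
G=G+dy*.002
E
python3 - <<'E'
from h import *
g=-.0226
pump(g); bar(); bot.hold(.3); say()
E
```

```text
rel t 28.85 w 70.0 gf 0.0 ft [-0.6 -0.  -0.1] p [ 0.4522  0.0849 -0.0043]
sq t 31.97 w 32.6 gf 25.3 ft [ 1.3 -0.6 -4.9] p [0.4531 0.1028 0.0025]
bar [-0.00257225 -0.99999666] 189 tool y rel bar mm -62.81684068491388 yaw vs dx 0.03643763993433469
t 32.32 w 33.0 gf 25.1 ft [ 1.8 -2.9 -4.5] p [0.4531 0.1028 0.0027]
```

```bash
cat >> h.py <<'E'
def jaws():
    im,P,c=cam("top"); Q=toplane(P,np.array(c["eye"]),.031); V=cv2.GaussianBlur(im,(1,1),0).max(2).astype(float)
    out=[]
    for v in range(224,238,2):
        row=V[v,262:360]; dark=np.where(row<34)[0]+262
        out.append((v,dark.min(),dark.max(),round((Q[v,dark.min(),1]-Q[v,dark.max(),1])*1e3+2.5,1)))
    print(out); return im
E
python3 - <<'E'
from h import *
im=jaws()
im2,P2,c=cam("side")
save("v6.png",np.hstack([cv2.resize(i,None,fx=3.6,fy=3.6,interpolation=2) for i in(im[195:315,250:360],im2[205:325,255:365])]))
E
```

```text
[(224, np.int64(278), np.int64(337), np.float64(149.9)), (226, np.int64(278), np.int64(337), np.float64(149.8)), (228, np.int64(278), np.int64(337), np.float64(149.7)), (230, np.int64(278), np.int64(337), np.float64(149.7)), (232, np.int64(278), np.int64(337), np.float64(149.6)), (234, np.int64(278), np.int64(337), np.float64(149.6)), (236, np.int64(278), np.int64(337), np.float64(149.5))]
```

View pics/v6.png

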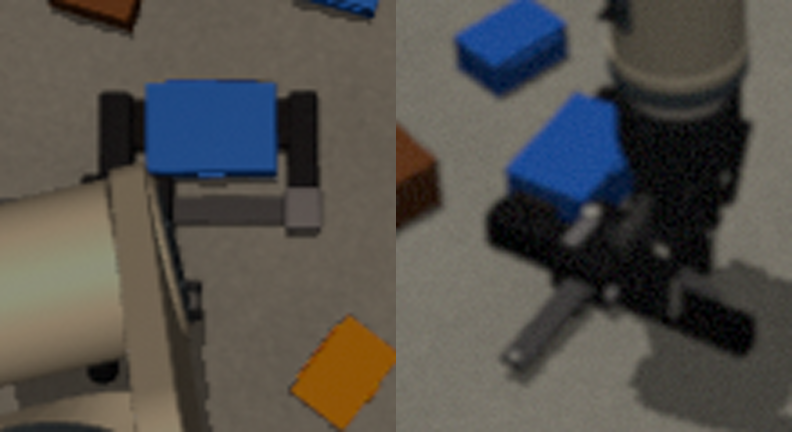

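The jaw-to-jaw width stayed at 150 mm over the last pump. That is about 7 mm past first contact (157 mm), so the jaws are pressing at the 25 N squeeze. I'll check that the case is flat, then hand in.

```bash
python3 - <<'E'
from h import *
im,P,c=cam("top"); hsv=cv2.cvtColor(im,cv2.COLOR_RGB2HSV)
m=np.zeros(im.shape[:2],bool); m[220:241,293:324]=1; q=P[m]
A=np.c_[q[:,:2]-q[:,:2].mean(0),np.ones(len(q))]; s=np.linalg.lstsq(A,q[:,2],rcond=None)[0]; print("tilt,height",s); say()
if abs(s[0])<.08 and abs(s[1])<.08 and abs(s[2]-.0415)<.004: bot.sign_off(); print("signed")
E
```

```text
** On entry to DLASCL parameter number  4 had an illegal value
 ** On entry to DLASCL parameter number  4 had an illegal valueTraceback (most recent call last):
  File "<stdin>", line 4, in <module>
    x, resids, rank, s = _umath_linalg.lstsq(a, b, rcond,
                         ~~~~~~~~~~~~~~~~~~~^^^^^^^^^^^^^
                                             signature=signature)
                                             ^^^^^^^^^^^^^^^^^^^^
    raise LinAlgError("SVD did not converge in Linear Least Squares")
numpy.linalg.LinAlgError: SVD did not converge in Linear Least Squares
```

```bash
python3 - <<'E'
from h import *
im,P,c=cam("top")
m=np.zeros(im.shape[:2],bool); m[220:241,293:324]=1; q=P[m]; q=q[np.isfinite(q).all(1)]
A=np.c_[q[:,:2]-q[:,:2].mean(0),np.ones(len(q))]; s=np.linalg.lstsq(A,q[:,2],rcond=None)[0]; print("tilt,height",s); say()
if abs(s[0])<.08 and abs(s[1])<.08 and abs(s[2]-.0415)<.004: bot.sign_off(); print("signed")
E
```

```text
tilt,height [-0.00609742 -0.00499755  0.04138866]
t 32.52 w 32.8 gf 25.1 ft [ 0.8 -1.5 -6.1] p [0.4532 0.1029 0.0027]
the job is handed in; nothing more can be done
signed
```

I shut the lid, pumped the clamp by its trigger until both pads pressed on the case, and handed the job in at about 32.5 s, with the case flat and the trigger still squeezed at 25 N; the pad force itself was not measured, only inferred from the squeeze and the jaw spacing.

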